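# Lock the lathe control box with the screwdriver

## Robot

A 7-joint arm with a two-finger parallel gripper is mounted at the origin on the work surface. World frame = base frame: x ahead of the robot, y to its left, z up, the work surface at z = 0. Lengths are in m, angles in degrees, forces in N, time in s.
With the tool pointing down it reaches from about 0.4 to 0.85 m from the base axis. Payload 10.4 kg.
Tool frame: the origin (TCP) lies on the mounting face of the last link; the fingertips stand 182 mm ahead of it and the grasp point (between the pads) lies 164 mm ahead of it (robot.tip_reach is the distance from the TCP to the fingertips, in m); z points along the fingers, y is the direction in which the jaws open and shut (so a half turn about z gives the same grasp; the last joint's range is limited). The gripper opens to 87 mm and grips with 3 to 60 N. Pads are 19 mm wide; open, the fingers measure 117 mm over their backs; the gripper's body (75 mm by 190 mm) begins 51 mm behind the grasp point.
Start: joints at [75.825, 19.034, -3.707, 83.658, 1.238, 77.344, -5.071], TCP at [0.139, -0.609, 0.405] pointing down, gripper open.
Joint ranges: [-148.97, 148.97], [-28.65, 121.19], [-84.17, 76.75], [9.2, 138.47], [-72.65, 252.65], [3.7, 117.97], [-149.18, 149.18]. Speed limits (degrees/s): [127.2, 127.2, 159.86, 159.86, 180, 180, 180].

## Interface

Orientations are given as a 3x3 rotation matrix whose columns are the frame's x, y, z axes.
In Python, from station import robot, imaging gives the robot as it stands.
- The arm moves only by the shell command python3 -m inch 'ROWS' [FORCE]. ROWS is JSON, a list of rows, each an object of numbers: "fingers": the closure in counts, from 0 (fully open) to 255 (shut); "dx", "dy", "dz": the shift along the world's x, y, z in mm; "wx", "wy", "wz": the turn, a rotation vector about the world's x, y, z in degrees. In form: [{"fingers": .., "dx": .., "dy": .., "dz": .., "wx": .., "wy": .., "wz": ..}, ...]. A call has 1 to 12 rows; each row is the pose to reach, as a shift and turn from the pose measured when the call began; what a row does not reach only later rows make up. A row lasts 1/8 s, in which the tool goes at most 62.5 mm and 10.7 degrees, less where a joint would pass 70% of its speed; a pose out of reach is approached as far as the arm can. A call with a gripper value outside its range is refused whole. The fingers move at their own pace and stop on an object; FORCE is the grip in N (left out, the last holds). Time passes only in rows, so rows that repeat a pose let the fingers close. It gives the time, the measured TCP pose, the force and the opening at its end, in the units of the state.
- robot.sense(): the state, without advancing time (a new reading comes with each control period).
- imaging.grab_frame(name): name is "scene" or "top" or "wrist"; returns (picture, depth): 420x560x3 uint8, red, green, blue; 420x560 float32, m along the optical axis (not along the pixel's ray), 0 where there is no reading.
- imaging.camera_info(name): a dict with "fx", "fy", "cx", "cy" (pixels), "k1" (the pictures are not rectified: a ray, as slopes to the right and down, at radius r is drawn at 1 + k1 r^2 times it, then the intrinsics apply), "xyz" and "attitude" of the camera in the world; the wrist camera has in their place "T_tool_cam" (4x4, takes a point from camera to tool coordinates, whose origin is the TCP and whose axes are the flange's). Camera axes: x right, y up, looking along -z (the intrinsics and any distortion apply to the point x, -y, -z); pixel columns grow to the right and rows downward; lengths in m; the calibration is good to about 2 mm. A picture is of the moment at which its call begins: read the wrist's pose just before it. camera_info takes no time and is no camera call.
- robot.job_done(): hands the job in, once; it reports no verdict.
The state is a dict: "clock": time; "q": joint angles; "joint_velocities": joint speeds; "joint_torque": joint torques, N m; "tcp_pos": TCP position; "eef_rot": TCP orientation; "wrist_force": force on the tool from outside, world axes, zero at the start; "moment": the same for the moment, N m; "gripper_width": opening from 0.0 (shut) to 1.0 (fully open).
Only numpy, scipy, OpenCV 4.12 (cv2) and the standard library are available. Lean on these libraries where they do the work, as an engineer would, in place of code of your own. Each camera call takes 0.05 s, during which the arm holds its last target. There are 200 camera calls.

## Task

The screw that locks the cover of the blue lathe control box is still open. Take the red screwdriver from its wooden block, seat its blade in the screw's slot, push the sprung screw in gently and, keeping the push, turn it clockwise with the screwdriver to the green dots so that it latches; then put the screwdriver back upright, fully down in its block, and let go. Do not force anything, do not touch the control box with the gripper, and leave the tin, the jar and the bit case where they are.

Things in the scene. Friction and masses are not known exactly. Their poses are not given: they have to be found in the camera images.
- control_box: Fixed blue control box, 170 (x) x 130 (y) x 60 mm, black cover on top; origin under its centre. Over 30 N between it (or its screw) and the screwdriver damages the slot. The screw is sprung: pushed down it yields, 4 N to start and 2 N more per mm, to a hard stop at 4.5 mm (13 N). At rest an inner pin lets it turn only about 0.15 rad; pushed in 2.5 to 4.5 mm (9 to 13 N) it turns on easily (under 0.1 Nm).
- screw_seat (a point): Where the screw's upright axis meets the cover's top face, 30 mm to -x of the box's centre; axes as the box. A brass socket 32 mm across stands here; above it the steel screw head, 25 mm across. The head's top is 17 to 35 mm above this point: it differs every time, is not measured and must be felt. Slot in the top: 4.5 mm wide, 17 mm long (closed ends), 4 mm deep, centred on the axis.
- screw (a joint): Turn of the screw (rad), clockwise from above: 0 to 0.1 at the start (open), hard end stop at 1.35. From about 1.1 on the inner pin is free again, and the screw springs up, latched, when the blade is lifted. At 0 the slot runs along the y axis of screw_seat, to the two white dots on the cover; at 1.25 (locked) it points to the two green dots, 1.25 rad clockwise of the white ones.
- driver_grip (a point): Red screwdriver, 155 mm long, about 140 g, starts upright, blade down, in the wooden block. Point on its axis in the handle, 45 mm above the handle's lower end, 35 mm below its top. Handle 28 x 28 mm square, 80 mm long, flats facing its x and y axes; z runs from blade to handle top. The blade's 14 mm width lies along x, as does the white stripe on the handle's top.
- driver_tip (a point): Middle of the lower end of the screwdriver's blade, 120 mm below driver_grip, same axes. The blade is 14 mm wide (x), 2.5 mm thick (y) and 16 mm long, on a round 10 mm shaft; from the blade's end to the handle's lower face are 75 mm.
- block_hole (a point): Centre of the mouth of the square 21 x 21 mm hole in the top of the fixed wooden block (80 x 80 x 80 mm, hole through to the bench). The screwdriver hangs in it, the handle's lower face resting on the block's top; driver_grip is then 45 mm above this point. Axes along the block's sides, z up.
- tin: Yellow and red tin can, 62 mm across, 95 mm tall, loose; origin under its centre. Leave alone.
- jar: Glass jar with brass lid, 66 mm across, 75 mm tall, loose; origin under its centre. Leave alone.
- bit_case: Orange bit case, 60 x 90 x 32 mm, loose; origin under its centre. Leave alone.
Things that resemble listed ones, but are neither listed nor needed, are in the scene too. What is shaped like the part that bears block_hole but orange is not meant.

How it is judged (in metres and radians):
On the way, in this order (a step that is already met when the one before it is completed fails the run):
1. the screwdriver is lifted clear of its block (z of driver_tip in the frame of block_hole above 0.005 m), for 0.1 s.
2. the screw is part turned while the screwdriver pushes on it (value of joint screw between 0.4 and 1.1 rad and contact force between driver and control_box above 5 N), for 0.1 s.
3. the screw is turned home, past its latch (value of joint screw above 1.12 rad), for 0.1 s.
At the end, for the whole second after the job is handed in: The screw is latched (turned 1.12 rad or more; its end stop is at 1.35), and the screwdriver stands at rest in its block, released: within 12 mm of the hole's axis, its handle down on the block to within 5 mm, within 0.12 rad of upright (value of joint screw above 1.12 rad and horizontal distance between driver_grip and block_hole below 0.012 m and z of driver_grip in the frame of block_hole below 0.05 m and angle between driver_grip's own z axis and vertical below 0.12 rad and linear speed of driver below 0.02 m/s); the robot touches nothing.
It fails at once if the screwdriver is forced against the control box or screw (over 30 N) (contact force between driver and control_box above 30 N).
It fails at once if the gripper touches the control box or screw (contact force between any of the fingers, the arm and control_box above 1 N).
It fails at once if the tin is disturbed (distance of tin from where it was at the start of the episode above 0.02 m).
It fails at once if the jar is disturbed (distance of jar from where it was at the start of the episode above 0.02 m).
It fails at once if the bit case is disturbed (distance of bit_case from where it was at the start of the episode above 0.02 m).
It also fails if it takes over 64 s, if anything falls off the work surface, if the arm or the gripper's body presses on something with over 40 N, if the wrist force passes 120 N, or if a joint passes its speed limit or range.

## Working session

There is one attempt and no reset: what is moved stays moved. The work goes in short steps, Python scripts to look and compute and a shell command to move; the robot and the scene stay as the last step left them, time stands still between calls to the robot, and variables do not carry over. Pictures are saved under pics/ and viewed, about 8 in all and at most 12, crops included, and the job is handed in when it is done.

```bash
mkdir -p pics; ls; cat > h.py <<'E'
import numpy as np, cv2, json
from station import robot, imaging
def cam(name):
    i=imaging.camera_info(name)
    if 'xyz' in i:
        A=np.array(i['attitude']); 
        return i,A,np.array(i['xyz'])
    s=robot.sense(); R=np.array(s['eef_rot']); p=np.array(s['tcp_pos']); T=np.array(i['T_tool_cam'])
    return i,R@T[:3,:3],p+R@T[:3,3]
def rays(i,u,v):
    u=np.asarray(u,float);v=np.asarray(v,float)
    a=(u-i['cx'])/i['fx'];b=(v-i['cy'])/i['fy']; x,y=a.copy(),b.copy()
    for _ in range(8):
        k=1+i['k1']*(x*x+y*y); x=a/k;y=b/k
    return x,y
def pts(c,u,v,d):
    i,A,t=c; x,y=rays(i,u,v)
    return np.stack([x*d,-y*d,-d*np.ones_like(x)],-1)@A.T+t
def onz(c,u,v,z):
    i,A,t=c; x,y=rays(i,u,v); r=np.stack([x,-y,-np.ones_like(x)],-1)@A.T
    return t+r*((z-t[2])/r[...,2])[...,None]
def proj(c,P):
    i,A,t=c; q=(np.asarray(P)-t)@A; x=q[...,0]/-q[...,2]; y=-q[...,1]/-q[...,2]
    k=1+i['k1']*(x*x+y*y); return np.stack([i['fx']*x*k+i['cx'],i['fy']*y*k+i['cy']],-1)
def grab(name,tag):
    c=cam(name); p,d=imaging.grab_frame(name); cv2.imwrite(f'pics/{tag}.png',p[...,::-1]); np.savez(f'{tag}.npz',p=p,d=d,A=c[1],t=c[2]); return c,p,d
def load(name,tag):
    z=np.load(f'{tag}.npz'); return (imaging.camera_info(name),z['A'],z['t']),z['p'],z['d']
E
python3 - <<'E'
from h import *
for n in('top','scene'):
    c,p,d=grab(n,n+'0'); print(c[0])
print(imaging.camera_info('wrist'))
print(robot.sense())
E
```

```text
pics
{'fx': 453.227404222254, 'fy': 453.227404222254, 'cx': 276.64580635594825, 'cy': 210.04221888365248, 'k1': -0.07330821486588437, 'xyz': array([0.34903377, 0.00305035, 0.93765799]), 'attitude': array([[-0.01797039,  0.98012077, -0.19758631],
       [-0.99942012, -0.02332512, -0.02480667],
       [-0.02892225,  0.19702595,  0.97997157]])}
{'fx': 449.21454149526744, 'fy': 449.21454149526744, 'cx': 284.8183777098126, 'cy': 207.03358704128647, 'k1': -0.07355706676160621, 'xyz': array([0.837227  , 0.61158427, 0.62116871]), 'attitude': array([[-0.89671653, -0.25075853,  0.36471854],
       [ 0.44203881, -0.5490636 ,  0.70931718],
       [ 0.02238634,  0.79727619,  0.60319941]])}
{'fx': 363.8891209342429, 'fy': 363.8891209342429, 'cx': 288.3129982371636, 'cy': 208.95890934550306, 'k1': 0.027267139138247316, 'T_tool_cam': array([[ 8.51728246e-04,  9.58475084e-01,  2.85175013e-01,
         7.79548629e-02],
       [ 9.99999406e-01, -1.01010634e-03,  4.08289679e-04,
        -2.39697299e-04],
       [ 6.79392572e-04,  2.85174496e-01, -9.58475375e-01,
         1.99175614e-02],
       [ 0.0000
[... 183 characters left out ...]
 -5.06987157]), 'joint_velocities': array([-0.0318831 , -0.03884763, -0.07801597, -0.15791612, -0.02634796,
       -0.04834987,  0.03220333]), 'joint_torque': array([ 2.03849086e-03, -6.24543428e+01,  2.50904780e-02, -3.90714419e+01,
       -6.13660156e-02,  3.66539229e-02,  2.51845734e-05]), 'tcp_pos': array([ 0.13929491, -0.60916706,  0.40402709]), 'eef_rot': array([[ 9.74834890e-01,  2.22927859e-01, -3.25755776e-04],
       [ 2.22928093e-01, -9.74834124e-01,  1.22312484e-03],
       [-4.48892442e-05, -1.26496489e-03, -9.99999199e-01]]), 'wrist_force': array([-0.05378726, -0.2152425 ,  0.50830785]), 'moment': array([0.00633221, 0.00631388, 0.01421626]), 'gripper_width': 1.0024489315906406}
```

View pics/top0.png

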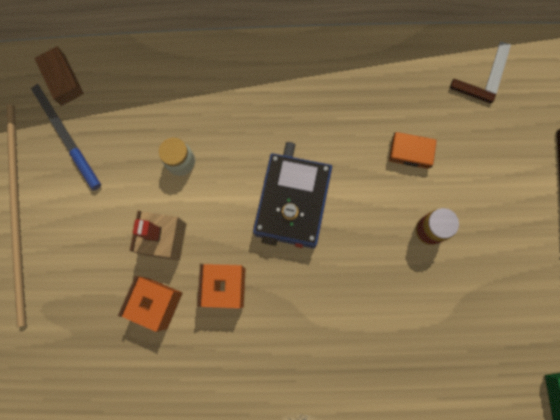

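View pics/scene0.png

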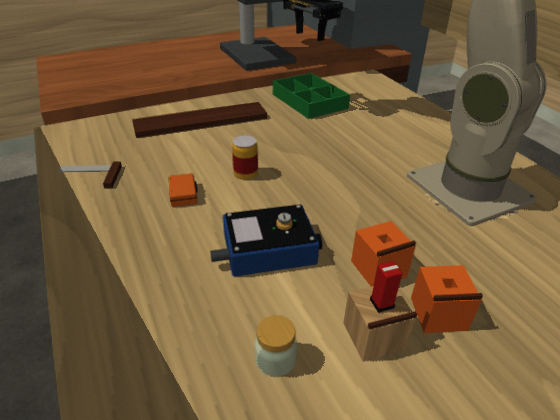

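Wooden block candidates in the top image: orange (152,303), orange (221,286) and natural wood (158,235). Only the wooden one carries the red driver (145,229), and orange is excluded by the task. I'll confirm this in an enlarged crop and measure it from depth.

```bash
python3 - <<'E'
from h import *
c,p,d=load('top','top0')
a=cv2.resize(p[195:270,115:200],None,fx=4.6,fy=4.6,interpolation=cv2.INTER_CUBIC)
b=cv2.resize(p[148:253,245:340],None,fx=4.0,fy=4.0,interpolation=cv2.INTER_CUBIC)
H=max(a.shape[0],b.shape[0]); im=np.zeros((H,a.shape[1]+b.shape[1],3),np.uint8); im[:a.shape[0],:a.shape[1]]=a; im[:b.shape[0],a.shape[1]:]=b
cv2.imwrite('pics/crop1.png',im[...,::-1]); print(im.shape)
v,u=np.mgrid[:420,:560]; P=pts(c,u,v,d)
def rect(m,n):
    m=m.astype(np.uint8); q=P[m>0]; r=cv2.minAreaRect(q[:,:2].astype(np.float32)*1000); print(n,m.sum(),'c',np.round(r[0],1),'size',np.round(r[1],1),'ang',round(r[2],1),'z',np.round(np.median(q[:,2])*1000,1))
def win(x0,x1,y0,y1):
    w=np.zeros(d.shape,bool); w[y0:y1,x0:x1]=1; return w
z=P[...,2]
rect(win(120,195,200,265)&(abs(z-.08)<.008),'block top')
rect(win(120,195,200,265)&(abs(z-.16)<.01),'handle top')
rect(win(245,345,145,255)&(abs(z-.06)<.008),'cover')
for (x0,x1,y0,y1,n) in [(278,302,200,222,'screw')]:
    w=win(x0,x1,y0,y1); print(n,np.round(np.percentile(z[w],[5,50,90,95,99])*1000,1)); rect(w&(z>.07),n)
rect(win(155,200,135,180)&(abs(z-.075)<.006),'jar')
E
```

```text
(420, 771, 3)
block top 1228 c [481.  263.4] size [81.8 78.9] ang 81.1 z 80.0
handle top 272 c [481.9 263.7] size [29.  28.4] ang 82.1 z 159.8
cover 5163 c [550.3  -6.9] size [129.8 170.4] ang 77.0 z 59.8
screw [57.8 61.6 80.3 81.3 84.3]
screw 139 c [441.2   1.3] size [ 23.3 184.4] ang 88.4 z 79.7
jar 629 c [650.5 233.7] size [59.  55.9] ang 44.7 z 74.9
```

View pics/crop1.png

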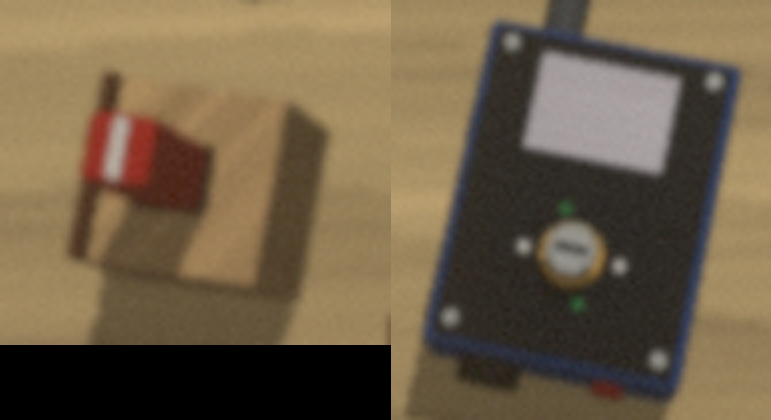

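The wooden block with the red driver is confirmed. The stripe runs at about -8°, and the block top and handle top agree at (481,263) with z 80 and 160 mm. The screw is predicted at (521,0), and its slot lies near the white dots at about 77°. Next I'll travel above the screw for a closer wrist view.

```bash
python3 -m inch '[{"dx":32,"dy":51,"wz":6},{"dx":64,"dy":102,"wz":12},{"dx":96,"dy":153,"wz":18},{"dx":128,"dy":204,"wz":24},{"dx":160,"dy":255,"wz":30},{"dx":192,"dy":306,"wz":36},{"dx":224,"dy":357,"wz":42},{"dx":256,"dy":408,"wz":48},{"dx":288,"dy":459,"wz":54},{"dx":320,"dy":510,"dz":-15,"wz":60},{"dx":352,"dy":561,"dz":-30,"wz":66},{"dx":375,"dy":600,"dz":-40,"wz":69}]'
python3 -m inch '[{"dx":7,"dy":9,"dz":-5},{"dx":7,"dy":9,"dz":-5},{"dx":7,"dy":9,"dz":-5}]'
python3 - <<'E'
from h import *
c,p,d=grab('wrist','w1'); s=robot.sense(); print(s['tcp_pos'],np.degrees(np.arctan2(s['eef_rot'][1,1],s['eef_rot'][0,1])),s['q'])
v,u=np.mgrid[:420,:560]; P=pts(c,u,v,d)
q=P[(abs(P[...,2]-.06)<.006)]; r=cv2.minAreaRect(q[:,:2].astype(np.float32)*1000); print('cover',r)
print(proj(c,[.521,0,.08]))
cc=proj(c,[.521,0,.08]).astype(int); x0,y0=cc-60
im=cv2.resize(p[max(y0,0):y0+120,max(x0,0):x0+120],None,fx=5,fy=5,interpolation=cv2.INTER_CUBIC); cv2.imwrite('pics/w1c.png',im[...,::-1]);print(x0,y0)
m=(P[...,2]>.070)&(np.hypot(P[...,0]-.521,P[...,1])<.03); q=P[m]; print(m.sum(),q.mean(0),np.percentile(q[:,2],[10,50,90,97]))
E
```

```text
[ 0.13932374 -0.60917672  0.40414607] -77.11712712309613 [75.82496748 19.06302442 -3.70880825 83.69465133  1.2376353  77.3418892
 -5.07060294]
cover ((0.0, 0.0), (0.0, 0.0), 0.0)
[-1322.9663545  -1376.91877264]validation failed for argument at $[0]...
validation failed for argument at $[0]...
Traceback (most recent call last):
cv2.error: OpenCV(4.12.0) /io/opencv/modules/imgproc/src/resize.cpp:4208: error: (-215:Assertion failed) !ssize.empty() in function 'resize'
```

```bash
python3 -m inch '[{"fingers":0,"dx":32,"dy":51,"dz":0,"wx":0,"wy":0,"wz":6},{"fingers":0,"dx":64,"dy":102,"dz":0,"wx":0,"wy":0,"wz":12},{"fingers":0,"dx":96,"dy":153,"dz":0,"wx":0,"wy":0,"wz":18},{"fingers":0,"dx":128,"dy":204,"dz":0,"wx":0,"wy":0,"wz":24},{"fingers":0,"dx":160,"dy":255,"dz":0,"wx":0,"wy":0,"wz":30},{"fingers":0,"dx":192,"dy":306,"dz":0,"wx":0,"wy":0,"wz":36},{"fingers":0,"dx":224,"dy":357,"dz":0,"wx":0,"wy":0,"wz":42},{"fingers":0,"dx":256,"dy":408,"dz":0,"wx":0,"wy":0,"wz":48},{"fingers":0,"dx":288,"dy":459,"dz":0,"wx":0,"wy":0,"wz":54},{"fingers":0,"dx":320,"dy":510,"dz":-15,"wx":0,"wy":0,"wz":60},{"fingers":0,"dx":352,"dy":561,"dz":-30,"wx":0,"wy":0,"wz":66},{"fingers":0,"dx":375,"dy":600,"dz":-40,"wx":0,"wy":0,"wz":69}]' && python3 -m inch '[{"fingers":0,"dx":7,"dy":9,"dz":-5,"wx":0,"wy":0,"wz":0},{"fingers":0,"dx":7,"dy":9,"dz":-5,"wx":0,"wy":0,"wz":0},{"fingers":0,"dx":7,"dy":9,"dz":-5,"wx":0,"wy":0,"wz":0}]' &&
python3 - <<'E'
from h import *
c,p,d=grab('wrist','w1'); s=robot.sense(); print(s['tcp_pos'],np.degrees(np.arctan2(s['eef_rot'][1,1],s['eef_rot'][0,1])),s['q'])
v,u=np.mgrid[:420,:560]; P=pts(c,u,v,d)
q=P[(abs(P[...,2]-.06)<.006)]; r=cv2.minAreaRect(q[:,:2].astype(np.float32)*1000); print('cover',r)
print(proj(c,[.521,0,.08]))
cc=proj(c,[.521,0,.08]).astype(int); x0,y0=cc-60
im=cv2.resize(p[max(y0,0):y0+120,max(x0,0):x0+120],None,fx=5,fy=5,interpolation=cv2.INTER_CUBIC); cv2.imwrite('pics/w1c.png',im[...,::-1]);print(x0,y0)
m=(P[...,2]>.070)&(np.hypot(P[...,0]-.521,P[...,1])<.03); q=P[m]; print(m.sum(),q.mean(0),np.percentile(q[:,2],[10,50,90,97]))
E
```

```text
clock: 1.65
tcp_pos: [0.5149, -0.0068, 0.3635]
eef_rot: [[0.137, 0.991, -0.001], [0.991, -0.137, 0.001], [0.0, -0.001, -1.0]]
wrist_force: [0.2, -0.6, 0.6]
gripper_width: 0.997
clock: 2.02
tcp_pos: [0.5216, 0.0005, 0.3587]
eef_rot: [[0.14, 0.99, -0.001], [0.99, -0.14, -0.0], [-0.0, -0.001, -1.0]]
wrist_force: [0.4, 0.4, 0.0]
gripper_width: 0.998
[5.21645747e-01 5.17869365e-04 3.58869750e-01] -8.055785777523772 [ 34.0162415   12.22248267 -43.54657541 100.93236214   8.91840356
  70.42222318 -19.94884473]
cover ((487.4600830078125, 27.90380859375), (166.96925354003906, 330.9217224121094), 61.310035705566406)
[288.67239146 211.70898128]
228 151
9754 [0.52549622 0.0233987  0.26241108] [0.2631935  0.28160199 0.28739876 0.28826311]
```

View pics/w1c.png

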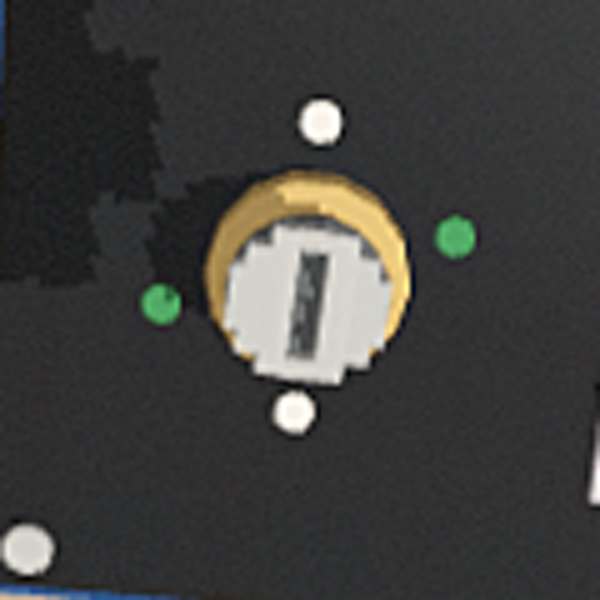

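The crop shows the slot centred at crop (307,305), white dots at (320,122) and (294,412), and green dots at (455,238) and (161,304). I'll compute the seat, head height and slot yaw from these.

```bash
python3 - <<'E'
from h import *
c,p,d=load('wrist','w1')
f=lambda x,y,z: onz(c,228+(x-2)/5,151+(y-2)/5,z)*1000
w1,w2,g1,g2=[f(*a,.06) for a in((320,122),(294,412),(455,238),(161,304))]
S=(w1+w2+g1+g2)/4; an=lambda a,b:np.degrees(np.arctan2(*(a-b)[1::-1]))
print('seat',S,'white',(w1+w2)/2,'green',(g1+g2)/2,'yaw w',an(w1,w2),'g',an(g1,g2))
for z in range(76,98,3):
    print(z, f(307,305,z/1000)[:2]-S[:2])
# slot pixels
g=p[196:228,276:304].astype(float).sum(2); 
sub=cv2.resize(p[196:228,276:304].astype(np.float32).sum(2),None,fx=8,fy=8,interpolation=cv2.INTER_LINEAR)
m=(sub<330).astype(np.uint8); n,l,st,ce=cv2.connectedComponentsWithStats(m)
for k in range(1,n):
    if st[k,4]>150:
        r=cv2.minAreaRect(np.argwhere(l==k)[:,::-1].astype(np.float32)); print(st[k],np.array(r[0])/8+[276-.44,196-.44],np.array(r[1])/8,r[2])
        yy,xx=np.nonzero(l==k); U=xx/8+276-.44;V=yy/8+196-.44; q=onz(c,U,V,.085)[:,:2]*1000; C=np.cov(q.T); e,E=np.linalg.eigh(C); print(' yaw',np.degrees(np.arctan2(E[1,1],E[0,1]))%180,'ctr',q.mean(0),np.sqrt(12*e))
dd=d[208:216,284:296]; print(np.round(dd,4)[::3,::3])
E
```

```text
seat [ 5.21177862e+02 -3.42912772e-01  6.00000000e+01] white [ 5.21148147e+02 -2.75322288e-01  6.00000000e+01] green [ 5.21207576e+02 -4.10503256e-01  6.00000000e+01] yaw w 77.09948959706055 g 5.17443268790607
76 [-0.09574067 -0.81335196]
79 [0.03237516 0.09145972]
82 [0.16049099 0.99627139]
85 [0.28860682 1.90108306]
88 [0.41672265 2.80589474]
91 [0.54483848 3.71070641]
94 [0.67295431 4.61551808]
97 [0.80107014 5.52032976]
[   0    0   53   51 1012] [278.53055435 198.16421467] [3.97059417 8.68265247] 61.78263854980469
 yaw 28.768254446997872 ctr [515.74024435  12.84755493] [2.11597558 5.66294839]
[150   0  36  14 257] [296.54198318 196.16765147] [4.62326241 1.46900439] 17.35402488708496
 yaw 153.21939222230776 ctr [528.30398441  12.26414623] [0.83389447 2.88931768]
[  83   48   55  160 4806] [289.12550312 211.38123375] [ 4.85701656 20.21278763] 7.594642639160156
 yaw 74.66668292267687 ctr [521.84506381   1.70902663] [ 3.13374554 15.24732548]
[ 161  200   63   56 2024] [299.56   223.9975] [6.87499905 7.74999905] 90.0
 yaw 22.150432510246503 ctr [528.29930557  -9.95102824] [3.66849757 6.23511311]
[   0  209  120   47 1976] [282.9975 224.56  ] [ 5.75  14.875] 90.0
 yaw 156.36312169940587 ctr [513.30132297  -8.32036158] [ 3.28060447 10.1316637 ]
[[0.2687 0.2734 0.2732 0.2696]
 [0.27   0.2748 0.2742 0.2689]
 [0.2719 0.2744 0.2751 0.2695]]
```

Seat is at (521.2,-0.3) mm, slot yaw is 74.7° (about 0.04 rad turned), and the head top is roughly 80 mm, to be confirmed by touch. Next is the grasp.

```bash
python3 -m inch '[{"fingers":0,"dx":-8,"dy":52,"dz":0,"wx":0,"wy":0,"wz":0},{"fingers":0,"dx":-16,"dy":105,"dz":0,"wx":0,"wy":0,"wz":0},{"fingers":0,"dx":-24,"dy":158,"dz":0,"wx":0,"wy":0,"wz":0},{"fingers":0,"dx":-32,"dy":210,"dz":0,"wx":0,"wy":0,"wz":0},{"fingers":0,"dx":-38,"dy":250,"dz":0,"wx":0,"wy":0,"wz":0},{"fingers":0,"dx":-40,"dy":263,"dz":0,"wx":0,"wy":0,"wz":0},{"fingers":0,"dx":-40,"dy":263,"dz":-10,"wx":0,"wy":0,"wz":0},{"fingers":0,"dx":-40,"dy":263,"dz":-40,"wx":0,"wy":0,"wz":0},{"fingers":0,"dx":-40,"dy":263,"dz":-65,"wx":0,"wy":0,"wz":0},{"fingers":0,"dx":-40,"dy":263,"dz":-70,"wx":0,"wy":0,"wz":0},{"fingers":0,"dx":-40,"dy":263,"dz":-70,"wx":0,"wy":0,"wz":0}]' && python3 -m inch '[{"fingers":255,"dx":0,"dy":0,"dz":0,"wx":0,"wy":0,"wz":0},{"fingers":255,"dx":0,"dy":0,"dz":0,"wx":0,"wy":0,"wz":0},{"fingers":255,"dx":0,"dy":0,"dz":0,"wx":0,"wy":0,"wz":0},{"fingers":255,"dx":0,"dy":0,"dz":0,"wx":0,"wy":0,"wz":0},{"fingers":255,"dx":0,"dy":0,"dz":0,"wx":0,"wy":0,"wz":0},{"fingers":255,"dx":0,"dy":0,"dz":0,"wx":0,"wy":0,"wz":0}]' 50
```

```text
clock: 3.45
tcp_pos: [0.4822, 0.2624, 0.289]
eef_rot: [[0.142, 0.99, -0.001], [0.99, -0.142, -0.001], [-0.001, -0.001, -1.0]]
wrist_force: [0.1, 0.4, -0.7]
gripper_width: 0.999
clock: 4.2
tcp_pos: [0.4822, 0.2624, 0.289]
eef_rot: [[0.142, 0.99, -0.001], [0.99, -0.142, -0.001], [-0.001, -0.001, -1.0]]
wrist_force: [0.3, 0.2, 0.4]
gripper_width: 0.405
```

```bash
python3 -m inch '[{"fingers":255,"dx":0,"dy":0,"dz":0,"wx":0,"wy":0,"wz":0},{"fingers":255,"dx":0,"dy":0,"dz":0,"wx":0,"wy":0,"wz":0},{"fingers":255,"dx":0,"dy":0,"dz":0,"wx":0,"wy":0,"wz":0},{"fingers":255,"dx":0,"dy":0,"dz":0,"wx":0,"wy":0,"wz":0}]' 50; python3 -m inch '[{"fingers":255,"dx":0,"dy":0,"dz":10,"wx":0,"wy":0,"wz":0},{"fingers":255,"dx":0,"dy":0,"dz":30,"wx":0,"wy":0,"wz":0},{"fingers":255,"dx":0,"dy":0,"dz":60,"wx":0,"wy":0,"wz":0},{"fingers":255,"dx":0,"dy":0,"dz":90,"wx":0,"wy":0,"wz":0},{"fingers":255,"dx":0,"dy":0,"dz":115,"wx":0,"wy":0,"wz":0},{"fingers":255,"dx":0,"dy":0,"dz":125,"wx":0,"wy":0,"wz":0},{"fingers":255,"dx":0,"dy":0,"dz":125,"wx":0,"wy":0,"wz":0}]'
```

```text
clock: 4.7
tcp_pos: [0.4821, 0.2625, 0.289]
eef_rot: [[0.142, 0.99, -0.001], [0.99, -0.142, -0.001], [-0.001, -0.001, -1.0]]
wrist_force: [-1.1, -0.1, 0.8]
gripper_width: 0.318
clock: 5.58
tcp_pos: [0.4821, 0.2625, 0.4146]
eef_rot: [[0.142, 0.99, 0.0], [0.99, -0.142, -0.001], [-0.001, 0.0, -1.0]]
wrist_force: [-0.8, 0.1, -3.0]
gripper_width: 0.321
```

```bash
python3 -m inch '[{"fingers":255,"dx":4,"dy":-26,"dz":0,"wx":0,"wy":0,"wz":8.3},{"fingers":255,"dx":8,"dy":-52,"dz":0,"wx":0,"wy":0,"wz":16.6},{"fingers":255,"dx":12,"dy":-79,"dz":0,"wx":0,"wy":0,"wz":24.9},{"fingers":255,"dx":16,"dy":-105,"dz":0,"wx":0,"wy":0,"wz":33.2},{"fingers":255,"dx":20,"dy":-131,"dz":0,"wx":0,"wy":0,"wz":41.5},{"fingers":255,"dx":24,"dy":-158,"dz":0,"wx":0,"wy":0,"wz":49.7},{"fingers":255,"dx":28,"dy":-184,"dz":0,"wx":0,"wy":0,"wz":58},{"fingers":255,"dx":32,"dy":-210,"dz":0,"wx":0,"wy":0,"wz":66.3},{"fingers":255,"dx":36,"dy":-237,"dz":0,"wx":0,"wy":0,"wz":74.6},{"fingers":255,"dx":39,"dy":-263,"dz":0,"wx":0,"wy":0,"wz":82.9},{"fingers":255,"dx":39,"dy":-263,"dz":-15,"wx":0,"wy":0,"wz":82.9},{"fingers":255,"dx":39,"dy":-263,"dz":-15,"wx":0,"wy":0,"wz":82.9}]' && python3 - <<'E'
from h import *
c,p,d=grab('wrist','w2'); s=robot.sense(); print(s['tcp_pos'],np.degrees(np.arctan2(s['eef_rot'][1,1],s['eef_rot'][0,1])),s['q'])
print(proj(c,[[.5212,-.0003,.08],np.array(s['tcp_pos'])-[0,0,.284]]))
im=cv2.resize(p[130:290,200:360],None,fx=4,fy=4,interpolation=cv2.INTER_CUBIC)[:600]; cv2.imwrite('pics/w2c.png',im[...,::-1])
E
```

```text
clock: 7.08
tcp_pos: [0.5205, -0.0001, 0.3978]
eef_rot: [[-0.964, 0.264, -0.003], [0.264, 0.964, 0.001], [0.003, 0.0, -1.0]]
wrist_force: [0.2, 0.5, -2.0]
gripper_width: 0.319
[5.20647559e-01 3.71699666e-04 3.98712768e-01] 74.74526526101985 [ 44.47252754  12.63767429 -55.5195887   97.58795607  10.68693097
  75.4943722   61.6376653 ]
[[287.99296026 199.93863675]
 [288.63249949 210.84170657]]
```

View pics/w2c.png

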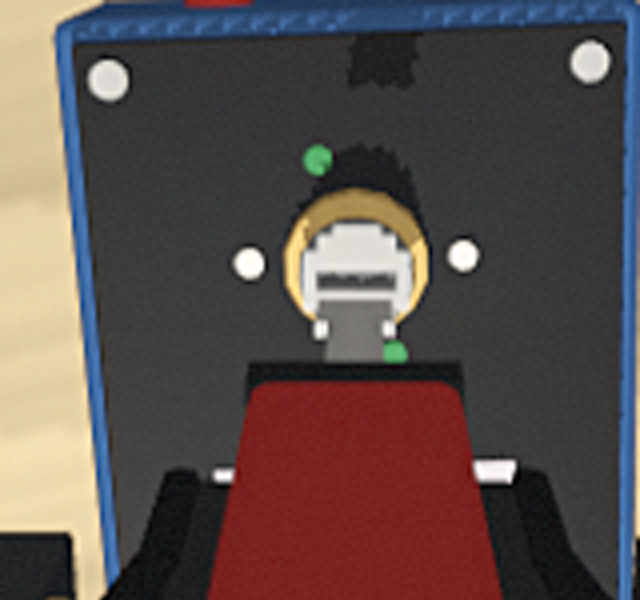

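The blade (crop 322–391, end row about 300) is centred on the slot (316–396, row 282) along its length. The perpendicular offset needs 3D, so I'll measure the blade face from depth.

```bash
python3 - <<'E'
from h import *
c,p,d=load('wrist','w2'); s=robot.sense(); R=np.array(s['eef_rot']);T=np.array(s['tcp_pos'])
v,u=np.mgrid[:420,:560]; P=(pts(c,u,v,d)-T)@R*1000
W=pts(c,u,v,d)*1000
for r in range(194,240,2): print(r,np.round(P[r,286:293:3],1).tolist(),np.round(W[r,289],1),p[r,289])
E
```

```text
194 [[3.9, -2.3, 319.2], [4.1, 0.3, 318.5], [4.5, 2.8, 316.8]] [516.4   1.9  80.2] [224 222 216]
196 [[1.9, -2.3, 320.3], [2.3, 0.3, 318.6], [2.3, 2.8, 318.6]] [518.1   1.4  80.1] [233 230 224]
198 [[-0.7, -2.3, 323.3], [-0.7, 0.3, 323.5], [-0.3, 2.9, 321.7]] [521.    0.7  75.2] [149 150 148]
200 [[-2.4, -2.3, 323.1], [-2.0, 0.3, 321.5], [-2.0, 2.9, 321.5]] [5.222e+02 3.000e-01 7.720e+01] [71 73 73]
202 [[-3.1, -2.3, 319.1], [-2.9, 0.3, 318.4], [-2.9, 2.8, 318.3]] [5.231e+02 1.000e-01 8.030e+01] [147 144 138]
204 [[5.0, -2.0, 283.8], [5.0, 0.2, 283.9], [5.3, 2.5, 282.9]] [515.5   2.1 114.9] [210 207 202]
206 [[8.1, -1.9, 267.6], [8.5, 0.2, 266.1], [7.6, 2.3, 269.2]] [512.1   2.9 132.6] [116 113 109]
208 [[8.5, -1.9, 261.1], [8.2, 0.2, 262.0], [8.0, 2.3, 262.7]] [512.4   2.9 136.7] [121 120 117]
210 [[8.7, -1.9, 255.6], [8.6, 0.2, 256.0], [7.8, 2.2, 258.5]] [512.1   2.9 142.7] [121 119 116]
212 [[8.5, -1.8, 251.6], [8.6, 0.2, 251.3], [7.7, 2.2, 254.2]] [512.1   2.9 147.4] [122 119 116]
214 [[8.4, -1.8, 247.5], [8.4, 0.1, 247.3], [7.8, 2.1, 249.3]] [512.2   2.9 151.4] [122 119 116]
216
[... 481 characters left out ...]

226 [[17.6, -1.5, 197.0], [17.4, 0.0, 197.6], [17.3, 1.6, 197.7]] [503.6   5.1 201.1] [120  32  31]
228 [[17.1, -1.5, 195.2], [17.1, 0.0, 195.2], [17.5, 1.6, 194.1]] [503.9   5.  203.5] [124  37  34]
230 [[17.4, -1.5, 191.4], [17.5, 0.0, 191.0], [16.9, 1.5, 192.7]] [503.5   5.1 207.7] [122  28  29]
232 [[17.1, -1.4, 189.4], [17.2, 0.0, 189.0], [17.3, 1.5, 188.8]] [503.8   5.  209.7] [123  36  33]
234 [[17.3, -1.4, 186.1], [17.5, 0.0, 185.3], [17.5, 1.5, 185.5]] [503.5   5.1 213.4] [121  28  27]
236 [[17.1, -1.4, 183.8], [17.5, 0.0, 182.8], [17.5, 1.4, 182.6]] [503.6   5.1 215.9] [124  34  33]
238 [[17.3, -1.4, 180.6], [17.1, 0.0, 181.2], [16.7, 1.4, 182.2]] [503.9   5.  217.5] [120  29  28]
```

The driver sits upright in the grip, but its axis is 3.4 mm toward tool +x, while the slot is at about -1.1. So I shift +4.4, -1.2 mm in world x, y, go down to about 8 mm above the head, and look again.

```bash
python3 -m inch '[{"fingers":255,"dx":4.4,"dy":-1.2,"dz":0,"wx":0,"wy":0,"wz":0},{"fingers":255,"dx":4.4,"dy":-1.2,"dz":-13,"wx":0,"wy":0,"wz":0},{"fingers":255,"dx":4.4,"dy":-1.2,"dz":-26,"wx":0,"wy":0,"wz":0},{"fingers":255,"dx":4.4,"dy":-1.2,"dz":-26,"wx":0,"wy":0,"wz":0},{"fingers":255,"dx":4.4,"dy":-1.2,"dz":-26,"wx":0,"wy":0,"wz":0}]' && python3 - <<'E'
from h import *
c,p,d=grab('wrist','w3'); s=robot.sense();R=np.array(s['eef_rot']);T=np.array(s['tcp_pos']); print(T,np.degrees(np.arctan2(R[1,1],R[0,1])),s['wrist_force'])
v,u=np.mgrid[:420,:560]; P=(pts(c,u,v,d)-T)@R*1000
for r in range(186,222,2): print(r,np.round(P[r,289],1),p[r,289])
im=cv2.resize(p[160:235,240:340],None,fx=8,fy=8,interpolation=cv2.INTER_CUBIC)[:600]; cv2.imwrite('pics/w3c.png',im[...,::-1])
E
```

```text
clock: 7.75
tcp_pos: [0.5251, -0.0008, 0.3728]
eef_rot: [[-0.965, 0.263, -0.001], [0.263, 0.965, 0.001], [0.002, 0.0, -1.0]]
wrist_force: [-0.3, 0.1, -0.9]
gripper_width: 0.317
[ 0.52513814 -0.00076359  0.37297751] 74.74698897014163 [ 0.98105843 -0.17966918 -1.06077694]
186 [ 15.9   0.8 294.9] [100 102 102]
188 [ 14.3   0.8 295.2] [153 150 146]
190 [ 13.1   0.8 293.6] [152 150 145]
192 [ 11.6   0.8 293.1] [149 148 144]
194 [ 10.4   0.8 291.5] [151 149 145]
196 [  8.5   0.8 292.9] [156 154 148]
198 [  7.2   0.8 291.8] [239 236 231]
200 [  4.5   0.8 295.7] [138 139 138]
202 [  2.4   0.8 297.5] [ 99 101 102]
204 [  4.8   0.7 283. ] [116 114 111]
206 [  8.2   0.7 265.8] [122 119 116]
208 [  8.3   0.7 260.5] [121 120 115]
210 [  8.8   0.7 254. ] [121 119 115]
212 [  8.4   0.7 250.5] [121 119 116]
214 [  8.4   0.7 246.1] [121 119 115]
216 [  8.3   0.7 242. ] [122 121 117]
218 [  8.    0.7 238.8] [125 123 119]
220 [ 17.5   0.6 205.8] [73 72 72]
```

View pics/w3c.png

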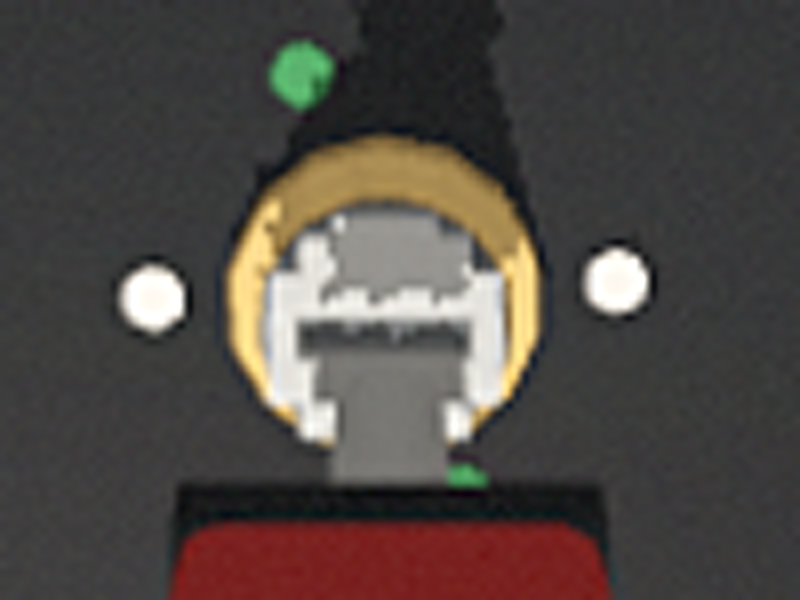

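```bash
python3 - <<'E'
from h import *
c,p,d=load('wrist','w3'); s=robot.sense();R=np.array(s['eef_rot']);T=np.array(s['tcp_pos'])
f=lambda x,y,z:(onz(c,240+(x-3.5)/8,160+(y-3.5)/8,z)-T)@R*1000
for z in(.0795,.081): print(z,'far edge',f(383.5,319,z),'centre if 4.5',f(383.5,342,z), 'ends',f(298,335,z),f(469,335,z))
for z in(.0885,.0895): print('tip edge',f(390,352,z),f(315,358,z),f(465,358,z))
print('far tip edge exp.',proj(c,T+R@np.array([5.,.7,284])/1000),proj(c,T+R@np.array([4.,.7,284])/1000))
print(proj(c,[.5212,-.0003,.08]))
E
```

```text
0.0795 far edge [  5.55299925  -0.39861737 293.48366098] centre if 4.5 [  3.23616239  -0.39804145 293.48111603] ends [  3.93624568  -8.71891013 293.47883037] [  3.9483203    7.92285884 293.48495312]
0.081 far edge [  5.95315363  -0.39582301 291.98410059] centre if 4.5 [  3.64902442  -0.39525025 291.9815696 ] ends [  4.34526782  -8.67047965 291.97929648] [  4.35727621   7.8800106  291.98538564]
tip edge [4.73635700e+00 2.31777390e-01 2.84482989e+02] [  4.14381132  -6.84284822 284.47974109] [  4.15397161   7.30765778 284.48494715]
tip edge [5.01529235e+00 2.31320144e-01 2.83483295e+02] [  4.42498711  -6.81655601 283.48005896] [  4.43510899   7.28044633 283.48524533]
far tip edge exp. [288.93494092 203.39806547] [288.93312781 204.67661246]
[287.11520624 202.0321809 ]
```

Blade and slot agree within about 0.3 mm across the slot and are 0.6 mm off along it. I correct that and descend by touch.

```bash
python3 -m inch '[{"fingers":255,"dx":-0.2,"dy":-0.6,"dz":0,"wx":0,"wy":0,"wz":0},{"fingers":255,"dx":-0.2,"dy":-0.6,"dz":-3,"wx":0,"wy":0,"wz":0},{"fingers":255,"dx":-0.2,"dy":-0.6,"dz":-6,"wx":0,"wy":0,"wz":0},{"fingers":255,"dx":-0.2,"dy":-0.6,"dz":-6,"wx":0,"wy":0,"wz":0}]' && python3 -m inch '[{"fingers":255,"dx":0,"dy":0,"dz":-1,"wx":0,"wy":0,"wz":0},{"fingers":255,"dx":0,"dy":0,"dz":-2,"wx":0,"wy":0,"wz":0},{"fingers":255,"dx":0,"dy":0,"dz":-2,"wx":0,"wy":0,"wz":0}]'&& python3 -m inch '[{"fingers":255,"dx":0,"dy":0,"dz":-1,"wx":0,"wy":0,"wz":0},{"fingers":255,"dx":0,"dy":0,"dz":-2,"wx":0,"wy":0,"wz":0},{"fingers":255,"dx":0,"dy":0,"dz":-2,"wx":0,"wy":0,"wz":0}]'
```

```text
clock: 8.3
tcp_pos: [0.5248, -0.0014, 0.3667]
eef_rot: [[-0.965, 0.263, -0.001], [0.263, 0.965, 0.001], [0.002, 0.0, -1.0]]
wrist_force: [-0.1, -0.4, -1.5]
gripper_width: 0.321
clock: 8.68
tcp_pos: [0.5248, -0.0014, 0.3646]
eef_rot: [[-0.965, 0.263, -0.002], [0.263, 0.965, 0.001], [0.002, 0.0, -1.0]]
wrist_force: [-1.0, -0.4, -2.4]
gripper_width: 0.319
clock: 9.05
tcp_pos: [0.5248, -0.0014, 0.3625]
eef_rot: [[-0.965, 0.263, -0.002], [0.263, 0.965, 0.001], [0.002, 0.0, -1.0]]
wrist_force: [0.3, -0.1, -1.2]
gripper_width: 0.318
```

```bash
for i in 1 2; do :; done; python3 -m inch '[{"fingers":255,"dx":0,"dy":0,"dz":-1,"wx":0,"wy":0,"wz":0},{"fingers":255,"dx":0,"dy":0,"dz":-1,"wx":0,"wy":0,"wz":0}]'&& python3 -m inch '[{"fingers":255,"dx":0,"dy":0,"dz":-1,"wx":0,"wy":0,"wz":0},{"fingers":255,"dx":0,"dy":0,"dz":-1,"wx":0,"wy":0,"wz":0}]'
```

```text
clock: 9.3
tcp_pos: [0.5248, -0.0014, 0.3614]
eef_rot: [[-0.965, 0.263, -0.002], [0.263, 0.965, 0.001], [0.002, 0.0, -1.0]]
wrist_force: [-0.4, -0.7, -1.2]
gripper_width: 0.32
clock: 9.55
tcp_pos: [0.5248, -0.0014, 0.3603]
eef_rot: [[-0.965, 0.263, -0.002], [0.263, 0.965, 0.001], [0.002, 0.0, -1.0]]
wrist_force: [-0.3, -1.2, -2.3]
gripper_width: 0.316
```

```bash
python3 -m inch '[{"fingers":255,"dx":0,"dy":0,"dz":-1,"wx":0,"wy":0,"wz":0},{"fingers":255,"dx":0,"dy":0,"dz":-1,"wx":0,"wy":0,"wz":0},{"fingers":255,"dx":0,"dy":0,"dz":-1,"wx":0,"wy":0,"wz":0}]'
```

```text
clock: 9.93
tcp_pos: [0.5248, -0.0014, 0.3596]
eef_rot: [[-0.965, 0.263, -0.002], [0.263, 0.965, 0.001], [0.002, 0.0, -1.0]]
wrist_force: [-1.2, -0.7, 3.0]
gripper_width: 0.317
```

Contact at tip z of about 75.7 mm is 4 mm below the head top, so the blade is seated in the slot. Next I push in about 3.3 mm, checking force.

```bash
python3 -m inch '[{"fingers":255,"dx":0,"dy":0,"dz":-1,"wx":0,"wy":0,"wz":0},{"fingers":255,"dx":0,"dy":0,"dz":-2.5,"wx":0,"wy":0,"wz":0},{"fingers":255,"dx":0,"dy":0,"dz":-2.5,"wx":0,"wy":0,"wz":0},{"fingers":255,"dx":0,"dy":0,"dz":-2.5,"wx":0,"wy":0,"wz":0}]'
```

```text
clock: 10.42
tcp_pos: [0.5249, -0.0014, 0.3574]
eef_rot: [[-0.965, 0.263, -0.001], [0.263, 0.965, 0.001], [0.001, 0.0, -1.0]]
wrist_force: [-1.9, -0.6, 6.5]
gripper_width: 0.316
```

```bash
python3 -m inch '[{"fingers":255,"dx":0,"dy":0,"dz":-1.7,"wx":0,"wy":0,"wz":0},{"fingers":255,"dx":0,"dy":0,"dz":-1.7,"wx":0,"wy":0,"wz":0},{"fingers":255,"dx":0,"dy":0,"dz":-1.7,"wx":0,"wy":0,"wz":0}]'
```

```text
clock: 10.8
tcp_pos: [0.525, -0.0013, 0.3562]
eef_rot: [[-0.965, 0.263, -0.001], [0.263, 0.965, 0.0], [0.001, -0.0, -1.0]]
wrist_force: [-3.0, -0.2, 8.7]
gripper_width: 0.318
```

Net push is about 10 N, so roughly 3.2 mm in. The driver axis is 3.5 mm off the tool axis, so I turn about the screw axis with compensating shifts, keeping the push.

```bash
python3 -m inch '[{"fingers":255,"dx":-0.3,"dy":-0.3,"dz":-0.6,"wx":0,"wy":0,"wz":-5},{"fingers":255,"dx":-0.4,"dy":-0.6,"dz":-0.6,"wx":0,"wy":0,"wz":-10},{"fingers":255,"dx":-0.6,"dy":-0.8,"dz":-0.6,"wx":0,"wy":0,"wz":-15},{"fingers":255,"dx":-0.7,"dy":-1.1,"dz":-0.6,"wx":0,"wy":0,"wz":-20},{"fingers":255,"dx":-0.7,"dy":-1.1,"dz":-0.6,"wx":0,"wy":0,"wz":-20}]'; python3 -c "
from station import robot;s=robot.sense();print(s['moment'],s['wrist_force'])"
```

```text
clock: 11.42
tcp_pos: [0.5245, -0.0022, 0.3562]
eef_rot: [[-0.816, 0.578, -0.0], [0.578, 0.816, 0.0], [0.0, 0.0, -1.0]]
wrist_force: [-1.7, 0.2, 8.9]
gripper_width: 0.316
[0.05740287 0.53613533 0.04219005] [-1.72936456  0.15412273  8.88561991]
```

```bash
python3 -m inch '[{"fingers":255,"dx":-0.2,"dy":-0.3,"dz":-0.7,"wx":0,"wy":0,"wz":-5},{"fingers":255,"dx":-0.4,"dy":-0.5,"dz":-0.7,"wx":0,"wy":0,"wz":-10},{"fingers":255,"dx":-0.6,"dy":-0.7,"dz":-0.7,"wx":0,"wy":0,"wz":-15},{"fingers":255,"dx":-0.9,"dy":-0.9,"dz":-0.7,"wx":0,"wy":0,"wz":-20},{"fingers":255,"dx":-1.1,"dy":-1.0,"dz":-0.7,"wx":0,"wy":0,"wz":-25},{"fingers":255,"dx":-1.4,"dy":-1.2,"dz":-0.7,"wx":0,"wy":0,"wz":-30},{"fingers":255,"dx":-1.4,"dy":-1.2,"dz":-0.7,"wx":0,"wy":0,"wz":-30}]'; python3 -c "
from station import robot;s=robot.sense();print(s['moment'],s['wrist_force'])"
```

```text
clock: 12.3
tcp_pos: [0.5231, -0.0031, 0.3561]
eef_rot: [[-0.417, 0.909, 0.001], [0.909, 0.417, 0.0], [-0.0, 0.001, -1.0]]
wrist_force: [-3.2, 0.5, 9.6]
gripper_width: 0.32
[ 0.0327564   0.86486379 -0.01387247] [-3.21603925  0.52160755  9.55762093]
```

```bash
python3 -m inch '[{"fingers":255,"dx":-0.5,"dy":-0.2,"dz":-0.6,"wx":0,"wy":0,"wz":-5},{"fingers":255,"dx":-0.9,"dy":-0.3,"dz":-0.6,"wx":0,"wy":0,"wz":-10},{"fingers":255,"dx":-1.2,"dy":-0.4,"dz":-0.6,"wx":0,"wy":0,"wz":-15},{"fingers":255,"dx":-1.5,"dy":-0.4,"dz":-0.6,"wx":0,"wy":0,"wz":-20},{"fingers":255,"dx":-1.8,"dy":-0.4,"dz":-0.6,"wx":0,"wy":0,"wz":-24},{"fingers":255,"dx":-1.8,"dy":-0.4,"dz":-0.6,"wx":0,"wy":0,"wz":-24},{"fingers":255,"dx":-1.8,"dy":-0.4,"dz":-0.6,"wx":0,"wy":0,"wz":-24}]'; python3 - <<'E'
from h import *
s=robot.sense();print(s['moment'],s['wrist_force'])
c,p,d=grab('wrist','w4')
im=cv2.resize(p[160:235,240:340],None,fx=8,fy=8,interpolation=cv2.INTER_CUBIC); cv2.imwrite('pics/w4c.png',im[...,::-1])
E
```

```text
clock: 13.18
tcp_pos: [0.5215, -0.0033, 0.3562]
eef_rot: [[-0.011, 1.0, 0.002], [1.0, 0.011, -0.0], [-0.0, 0.002, -1.0]]
wrist_force: [-1.5, 0.4, 8.5]
gripper_width: 0.321
[0.10454634 0.54116021 0.04351372] [-1.52382615  0.44390646  8.54274388]
```

View pics/w4c.png

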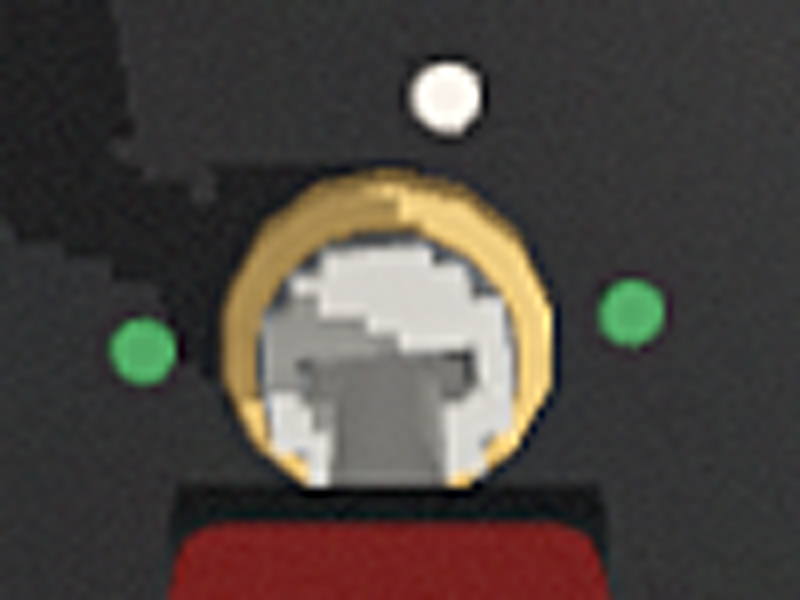

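The slot (300,365)–(475,355) now lines up with the green dots at (143,352) and (632,313) to within a few degrees. I add 3° more, then lift and check.

```bash
python3 -m inch '[{"fingers":255,"dx":-0.2,"dy":0,"dz":-0.6,"wx":0,"wy":0,"wz":-3},{"fingers":255,"dx":-0.2,"dy":0,"dz":-0.6,"wx":0,"wy":0,"wz":-3},{"fingers":255,"dx":-0.2,"dy":0,"dz":2,"wx":0,"wy":0,"wz":-3},{"fingers":255,"dx":-0.2,"dy":0,"dz":6,"wx":0,"wy":0,"wz":-3},{"fingers":255,"dx":-0.2,"dy":0,"dz":12,"wx":0,"wy":0,"wz":-3},{"fingers":255,"dx":-0.2,"dy":0,"dz":25,"wx":0,"wy":0,"wz":-3},{"fingers":255,"dx":-0.2,"dy":0,"dz":45,"wx":0,"wy":0,"wz":-3},{"fingers":255,"dx":-0.2,"dy":0,"dz":60,"wx":0,"wy":0,"wz":-3},{"fingers":255,"dx":-0.2,"dy":0,"dz":60,"wx":0,"wy":0,"wz":-3}]'; python3 - <<'E'
from h import *
c,p,d=grab('wrist','w5');s=robot.sense();R=np.array(s['eef_rot']);T=np.array(s['tcp_pos']);print(T,np.degrees(np.arctan2(R[1,1],R[0,1])))
im=cv2.resize(p[130:230,220:340],None,fx=6,fy=6,interpolation=cv2.INTER_CUBIC); cv2.imwrite('pics/w5c.png',im[...,::-1])
v,u=np.mgrid[:420,:560]; P=(pts(c,u,v,d)-T)@R*1000
for r in range(200,240,4): print(r,np.round(P[r,289],1))
E
```

```text
clock: 14.35
tcp_pos: [0.5216, -0.0032, 0.4175]
eef_rot: [[0.042, 0.999, 0.004], [0.999, -0.042, -0.0], [-0.0, 0.004, -1.0]]
wrist_force: [0.2, -0.6, -2.4]
gripper_width: 0.319
[ 0.52137836 -0.00326254  0.41646117] -2.380749774422956
200 [ -6.9   0.8 335.4]
204 [  4.4   0.7 282. ]
208 [  8.    0.7 258.9]
212 [  8.2   0.6 249. ]
216 [  8.1   0.6 240.5]
220 [ 17.4   0.5 204.3]
224 [ 17.2   0.5 198.1]
228 [ 16.6   0.5 193.5]
232 [ 17.    0.5 186.6]
236 [ 16.7   0.5 182. ]
```

View pics/w5c.png

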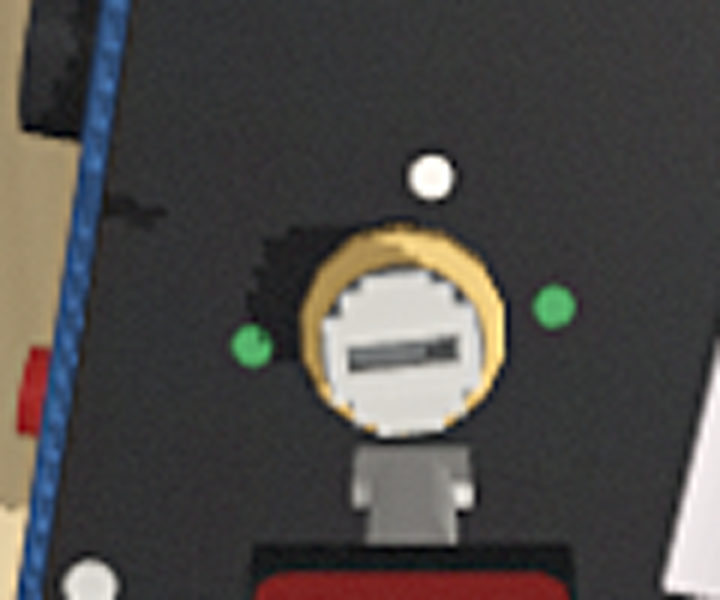

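The slot at 7° against the green line at 7.5° gives the screw at about 1.25 rad, sprung up and latched. The driver returns to the pose where it was grasped, (482.1, 262.5), yaw -8.2°.

```bash
python3 -m inch '[{"fingers":255,"dx":-5,"dy":30,"dz":0,"wx":0,"wy":0,"wz":-1},{"fingers":255,"dx":-11,"dy":75,"dz":0,"wx":0,"wy":0,"wz":-2},{"fingers":255,"dx":-18,"dy":120,"dz":0,"wx":0,"wy":0,"wz":-3},{"fingers":255,"dx":-25,"dy":165,"dz":0,"wx":0,"wy":0,"wz":-4},{"fingers":255,"dx":-31,"dy":210,"dz":0,"wx":0,"wy":0,"wz":-5},{"fingers":255,"dx":-37,"dy":250,"dz":0,"wx":0,"wy":0,"wz":-5.8},{"fingers":255,"dx":-39.3,"dy":265.8,"dz":0,"wx":0,"wy":0,"wz":-5.8},{"fingers":255,"dx":-39.3,"dy":265.8,"dz":0,"wx":0,"wy":0,"wz":-5.8},{"fingers":255,"dx":-39.3,"dy":265.8,"dz":-20,"wx":0,"wy":0,"wz":-5.8},{"fingers":255,"dx":-39.3,"dy":265.8,"dz":-40,"wx":0,"wy":0,"wz":-5.8},{"fingers":255,"dx":-39.3,"dy":265.8,"dz":-40,"wx":0,"wy":0,"wz":-5.8}]'; python3 - <<'E'
from h import *
s=robot.sense();R=np.array(s['eef_rot']);print(s['tcp_pos'],np.degrees(np.arctan2(R[1,1],R[0,1])))
c,p,d=grab('wrist','w6')
im=cv2.resize(p[100:300,180:400],None,fx=3,fy=3,interpolation=cv2.INTER_CUBIC); cv2.imwrite('pics/w6c.png',im[...,::-1])
E
```

```text
clock: 15.78
tcp_pos: [0.4822, 0.261, 0.3747]
eef_rot: [[0.144, 0.99, -0.0], [0.99, -0.144, -0.002], [-0.002, 0.0, -1.0]]
wrist_force: [-0.2, -0.2, -1.5]
gripper_width: 0.32
[0.48224886 0.26097265 0.3746679 ] -8.270649357465814
```

View pics/w6c.png

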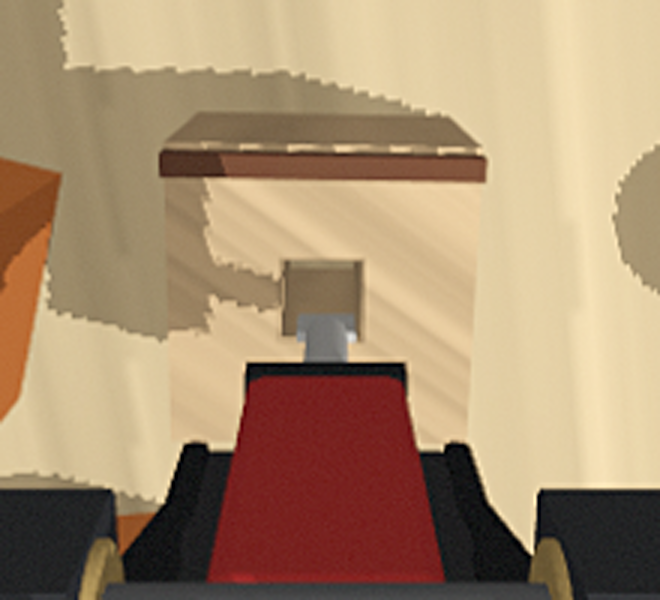

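The hole is at crop 283–362 × 262–340 and the blade is at 297–356, tip row 315. I'll compute the offset.

```bash
python3 - <<'E'
from h import *
c,p,d=load('wrist','w6'); s=robot.sense();R=np.array(s['eef_rot']);T=np.array(s['tcp_pos'])
h=onz(c,180+(322-1)/3,100+(301-1)/3,.08); print('hole',h*1000,'tool',(h-T)@R*1000,'driver-hole world',(T+R@np.array([.0034,.0003,0])-h)[:2]*1000)
E
```

```text
hole [481.27094261 264.66605494  80.        ] tool [  3.2629724   -1.86992547 295.88668298] driver-hole world [1.82513965 0.24654757]
```

```bash
python3 -m inch '[{"fingers":255,"dx":-1.6,"dy":0,"dz":-5,"wx":0,"wy":0,"wz":0},{"fingers":255,"dx":-1.6,"dy":0,"dz":-15,"wx":0,"wy":0,"wz":0},{"fingers":255,"dx":-1.6,"dy":0,"dz":-25,"wx":0,"wy":0,"wz":0},{"fingers":255,"dx":-1.6,"dy":0,"dz":-25,"wx":0,"wy":0,"wz":0}]' && python3 -m inch '[{"fingers":255,"dx":0,"dy":0,"dz":-15,"wx":0,"wy":0,"wz":0},{"fingers":255,"dx":0,"dy":0,"dz":-30,"wx":0,"wy":0,"wz":0},{"fingers":255,"dx":0,"dy":0,"dz":-45,"wx":0,"wy":0,"wz":0},{"fingers":255,"dx":0,"dy":0,"dz":-55,"wx":0,"wy":0,"wz":0},{"fingers":255,"dx":0,"dy":0,"dz":-58,"wx":0,"wy":0,"wz":0},{"fingers":255,"dx":0,"dy":0,"dz":-58,"wx":0,"wy":0,"wz":0},{"fingers":255,"dx":0,"dy":0,"dz":-58,"wx":0,"wy":0,"wz":0}]'
```

```text
clock: 16.32
tcp_pos: [0.4805, 0.2614, 0.3499]
eef_rot: [[0.143, 0.99, -0.0], [0.99, -0.143, -0.002], [-0.002, -0.0, -1.0]]
wrist_force: [-0.2, -0.1, -1.8]
gripper_width: 0.324
clock: 17.2
tcp_pos: [0.4807, 0.2615, 0.2924]
eef_rot: [[0.143, 0.99, 0.0], [0.99, -0.143, -0.002], [-0.002, 0.001, -1.0]]
wrist_force: [0.2, 1.3, -1.6]
gripper_width: 0.315
```

```bash
python3 -m inch '[{"fingers":255,"dx":0,"dy":0,"dz":-1.5,"wx":0,"wy":0,"wz":0},{"fingers":255,"dx":0,"dy":0,"dz":-2.6,"wx":0,"wy":0,"wz":0},{"fingers":255,"dx":0,"dy":0,"dz":-2.6,"wx":0,"wy":0,"wz":0}]'; python3 -m inch '[{"fingers":255,"dx":0,"dy":0,"dz":-0.8,"wx":0,"wy":0,"wz":0},{"fingers":255,"dx":0,"dy":0,"dz":-0.8,"wx":0,"wy":0,"wz":0}]'
```

```text
clock: 17.58
tcp_pos: [0.4807, 0.2615, 0.2897]
eef_rot: [[0.143, 0.99, 0.0], [0.99, -0.143, -0.002], [-0.002, 0.001, -1.0]]
wrist_force: [0.0, -0.8, -2.4]
gripper_width: 0.321
clock: 17.82
tcp_pos: [0.4807, 0.2615, 0.289]
eef_rot: [[0.143, 0.99, 0.0], [0.99, -0.143, -0.002], [-0.002, 0.001, -1.0]]
wrist_force: [-1.0, 0.6, -0.7]
gripper_width: 0.315
```

```bash
python3 -m inch '[{"fingers":200,"dx":0,"dy":0,"dz":-0.4,"wx":0,"wy":0,"wz":0},{"fingers":140,"dx":0,"dy":0,"dz":-0.4,"wx":0,"wy":0,"wz":0},{"fingers":0,"dx":0,"dy":0,"dz":-0.4,"wx":0,"wy":0,"wz":0},{"fingers":0,"dx":0,"dy":0,"dz":0,"wx":0,"wy":0,"wz":0},{"fingers":0,"dx":0,"dy":0,"dz":0,"wx":0,"wy":0,"wz":0},{"fingers":0,"dx":0,"dy":0,"dz":0,"wx":0,"wy":0,"wz":0},{"fingers":0,"dx":0,"dy":0,"dz":0,"wx":0,"wy":0,"wz":0},{"fingers":0,"dx":0,"dy":0,"dz":0,"wx":0,"wy":0,"wz":0},{"fingers":0,"dx":0,"dy":0,"dz":0,"wx":0,"wy":0,"wz":0},{"fingers":0,"dx":0,"dy":0,"dz":0,"wx":0,"wy":0,"wz":0}]' && python3 -m inch '[{"fingers":0,"dx":0,"dy":0,"dz":10,"wx":0,"wy":0,"wz":0},{"fingers":0,"dx":0,"dy":0,"dz":40,"wx":0,"wy":0,"wz":0},{"fingers":0,"dx":0,"dy":0,"dz":80,"wx":0,"wy":0,"wz":0},{"fingers":0,"dx":0,"dy":0,"dz":120,"wx":0,"wy":0,"wz":0},{"fingers":0,"dx":-20,"dy":50,"dz":130,"wx":0,"wy":0,"wz":0},{"fingers":0,"dx":-20,"dy":100,"dz":130,"wx":0,"wy":0,"wz":0},{"fingers":0,"dx":-20,"dy":120,"dz":130,"wx":0,"wy":0,"wz":0},{"fingers":0,"dx":-20,"dy":120,"dz":130,"wx":0,"wy":0,"wz":0}]'; python3 - <<'E'
from h import *
print(np.abs(robot.sense()['joint_velocities']).max())
c,p,d=grab('scene','s9')
im=cv2.resize(p[190:370,210:490],None,fx=2.8,fy=2.8,interpolation=cv2.INTER_CUBIC); cv2.imwrite('pics/s9c.png',im[...,::-1])
v,u=np.mgrid[:420,:560]; P=pts(c,u,v,d); m=(p[...,0]>110)&(p[...,1]<60)&(np.hypot(P[...,0]-.4815,P[...,1]-.264)<.03)&(P[...,2]>.09); q=P[m]*1000
print(m.sum(),np.percentile(q,[1,50,99],axis=0))
c0,p0,d0=load('scene','scene0'); P=pts(c0,u,v,d0); m=(p0[...,0]>110)&(p0[...,1]<60)&(np.hypot(P[...,0]-.4815,P[...,1]-.264)<.03)&(P[...,2]>.09); q=P[m]*1000
print(m.sum(),np.percentile(q,[1,50,99],axis=0))
E
```

```text
clock: 19.08
tcp_pos: [0.4807, 0.2615, 0.289]
eef_rot: [[0.143, 0.99, 0.0], [0.99, -0.143, -0.002], [-0.002, 0.001, -1.0]]
wrist_force: [-0.1, -0.3, 0.2]
gripper_width: 0.997
clock: 20.08
tcp_pos: [0.4598, 0.3829, 0.4194]
eef_rot: [[0.14, 0.99, -0.0], [0.99, -0.14, -0.001], [-0.001, -0.0, -1.0]]
wrist_force: [-0.6, 0.0, -0.0]
gripper_width: 1.002
2.5745111111616095
463 [[470.5254817  248.13647105  92.28987073]
 [495.15684417 262.58832338 145.79408768]
 [498.03942605 276.63681306 159.9510196 ]]
196 [[470.00499972 250.20799904 108.30636033]
 [485.85634945 268.21552814 157.99112419]
 [497.47681365 278.55906996 160.0607669 ]]
```

View pics/s9c.png

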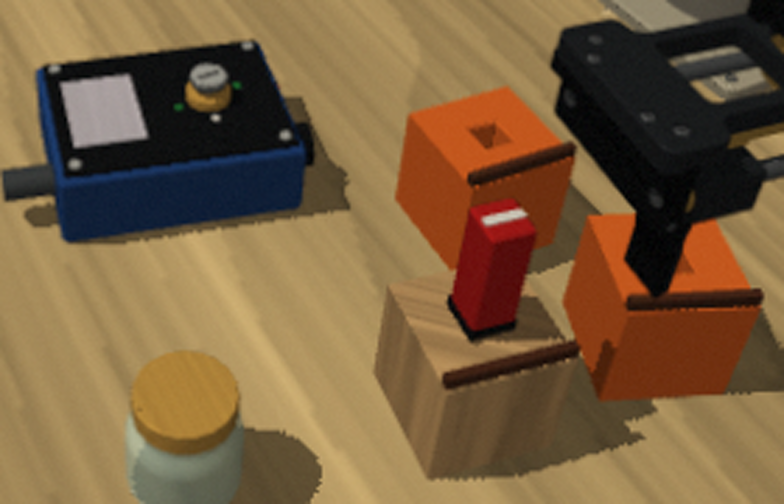

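The driver stands fully down (top at z = 160 mm, as at the start), the screw slot points to the green dots, and the gripper is clear.

```bash
python3 -c "
from station import robot;print(robot.job_done())"
```

```text
the job is handed in; nothing more can be done
None
```

The screw is turned to the green dots and latched. The screwdriver is back upright in the wooden block, released, and I handed the job in after about 20 s of robot time.

- **Seating:** I felt the bottom of the slot at about z = 76 mm, which fits a head top about 20 mm above the cover.
- **Turning:** I pushed the screw in about 3.2 mm with roughly 10–11 N, judged from the wrist force. I turned the driver about 77° clockwise about the screw's axis, keeping the push. The largest force I read was about 11 N, against the 30 N limit.
- **Screw check:** After lifting the blade, the slot measured 7° in the image against 7.5° for the line of green dots, so about 1.25 rad. The final picture also shows it pointing at the green dots.
- **Screwdriver check:** The handle top is at z = 160 mm, the same as at the start, and it stands upright in the block. The open gripper is clear of it.
- **Other objects:** I did not measure the tin, jar or bit case again. The moves passed well above them, and only the jar is in the final crop.
- **What disagreed:**
  - My first grasp position was about 3.4 mm off the driver's axis. I found this with the wrist camera and corrected for it.
  - Steady sideways forces of 2–3 N during the push and turn showed the blade leaning lightly on one slot wall.

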